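# Line the bottles up by height in the bottle rack

## Robot

A 6-joint arm with a two-finger parallel gripper is mounted at the origin on a cart in front of the work surface, level with it; the furniture and walls round the work are solid. World frame = base frame: x ahead of the robot, y to its left, z up, the work surface at z = 0. Lengths are in m, angles in rad, forces in N, time in s.
With the tool pointing down it reaches from about 0.35 to 0.775 m from the base axis. Payload 7.3 kg.
Tool frame: the origin (TCP) lies at the very end of the fingers, on their centre line; the grasp point (between the pads) lies 19 mm behind it; z points along the fingers, y is the line along which they close (so a half turn about z gives the same grasp; the last joint's range is limited). The gripper opens to 92 mm and grips with 3 to 60 N. Pads are 19 mm wide; open, the fingers measure 130 mm over their backs; the gripper's body (75 mm by 190 mm) begins 47 mm behind the grasp point.
Start: joints at [0.982, 0.342, 1.524, -0, 1.275, -0.146], TCP at [0.225, 0.474, 0.227] pointing down, gripper open.
Joint ranges: [-2.53, 2.53], [-0.77, 2.02], [0.04, 2.7], [-1, 4.14], [0.28, 2.66], [-3.11, 3.11]. Speed limits (rad/s): [2.57, 2.57, 3.14, 3.14, 3.14, 3.14].

## Interface

Orientations are given as [roll, pitch, yaw] about the fixed x, y, z axes, in that order (R = Rz(yaw) Ry(pitch) Rx(roll)).
In Python, from cell import robot, read_camera, get_calibration gives the robot as it stands. The module is installed in compiled form; this text tells all that it offers.
- The arm moves only by the tool send_rows, never from a script. Its argument "plan" is a list of rows, each a list of 2 entries, a list of its own where there are three numbers: the shift along the tool's x, y, z as a fraction of full scale, then the turn, a rotation vector about the tool's x, y, z as a fraction of full scale. A call has exactly 10 rows; each row shifts and turns the commanded pose from where the row before left it, along the tool's axes as they then stand; what a row does not reach is not made up. Full scale, the value 1, is 0.025 m for a shift and 90 degrees for a turn. A row lasts 1/8 s, in which the tool goes at most 62.5 mm and 10.7 degrees, less where a joint would pass 70% of its speed; a pose out of reach is approached as far as the arm can. A call with a number of a shift or a turn outside -1 to 1 is refused whole. A call with a gripper value outside its range is refused whole. "gripper" is the opening, from -1 (shut) to 1 (fully open), so that 0 is half open, set as the call begins (left out, the last holds). The fingers move at their own pace and stop on an object; "force" is the grip in N (left out, the last holds). Time passes only in rows, so rows that do not move let the fingers close, or fill a call up. It gives the time, the measured TCP pose, the force, the opening and the grip force at its end, in the units of the state.
- robot.observe(): the state, without advancing time (a new reading comes with each control period).
- read_camera(name): name is "scene" or "top" or "wrist"; returns (picture, depth): 420x560x3 uint8, blue, green, red; 420x560 float32, m along the optical axis (not along the pixel's ray), 0 where there is no reading.
- get_calibration(name): a dict with "intrinsics" (3x3 intrinsics, pixels), "rvec" (rotation vector, rad) and "tvec" (3), from world to camera coordinates, as OpenCV has them. Camera axes: x right, y down, z forward; pixel columns grow to the right and rows downward; lengths in m; the calibration is good to about 2 mm. A picture is of the moment at which its call begins: read the wrist's pose just before it. get_calibration takes no time and is no camera call; for the wrist camera it gives the pose at the moment of the call.
- robot.hand_in(): hands the job in; it is judged then, once.
The state is a dict: "time": time; "qpos": joint angles; "qvel": joint speeds; "joint_efforts": joint torques, N m; "tool_pos": TCP position; "tool_rot": TCP orientation; "contact_force": force on the tool from outside, world axes, zero at the start; "torque": the same for the moment, N m; "opening": finger opening in m; "grip_force": force on a finger pad.
Only numpy, scipy, OpenCV 4.12 (cv2) and the standard library are available. Lean on these libraries where they do the work, as an engineer would, in place of code of your own. Each camera call takes 0.05 s, during which the arm holds its last target. There are 200 camera calls.

## Task

Line the four bottles up by height on the rack, one standing centred on each black pad: the tallest on the pad next to the brass post, then shorter and shorter towards the other end. Keep every bottle upright on the way.

Things in the scene. Friction and masses are not known exactly. Their poses are not given: they have to be found in the camera images.
- resin_bottle_mid (a point): amber glass bottle with a black cap, the tallest: 99 mm tall, 52 mm in diameter, round, standing upright and loose on the table. The point is on its axis, half-way up; z is its axis, pointing to the cap. It feels like a plain cylinder 52 mm wide all the way up, neck and cap too, so grip it high, about 70 mm above its underside, to keep the roots of the fingers clear of its top.
- buffer_bottle_mid (a point): clear plastic bottle with a white cap and paper label, second tallest: 81 mm tall, 42 mm in diameter, round, standing upright and loose on the table. The point is on its axis, half-way up; z is its axis, pointing to the cap. Round body up to about 45 mm above its underside, then a shoulder and a narrower neck and cap.
- drop_bottle_mid (a point): white plastic bottle with a blue cap, third in height: 64 mm tall, 33 mm in diameter, round, standing upright and loose on the table. The point is on its axis, half-way up; z is its axis, pointing to the cap. Grip it round the body, about half-way up.
- stain_vial_mid (a point): small amber vial with a black cap, the shortest: 48 mm tall, 25 mm in diameter (22 at the glass), round, standing upright and loose on the table. The point is on its axis, half-way up; z is its axis, pointing to the cap. Grip it about 30 mm above its underside. (Any bottle on the left: the microtome's crank juts out behind it; fingers that close left-right keep the gripper clear.)
- rack: White low rack: a fixed flat board 346 mm long (its y axis), 76 mm wide (its x axis) and 8 mm thick, lying on the table. The origin is the centre of its underside. Four pads lie in a row along its middle line, 111 and 37 mm either side of the centre (74 mm apart); a post stands at one end and a flat steel strip (46 x 12 x 4 mm) lies at the other.
- pad_a: One of four alike round black rubber pads, 60 mm in diameter, 3 mm thick, fixed on the rack; its top is 11 mm above the table. The origin is the centre of its underside. Which pad lies where in the row changes from start to start: the letter means nothing.
- pad_b: One of four alike round black rubber pads, 60 mm in diameter, 3 mm thick, fixed on the rack; its top is 11 mm above the table. The origin is the centre of its underside. Which pad lies where in the row changes from start to start: the letter means nothing.
- pad_c: One of four alike round black rubber pads, 60 mm in diameter, 3 mm thick, fixed on the rack; its top is 11 mm above the table. The origin is the centre of its underside. Which pad lies where in the row changes from start to start: the letter means nothing.
- pad_d: One of four alike round black rubber pads, 60 mm in diameter, 3 mm thick, fixed on the rack; its top is 11 mm above the table. The origin is the centre of its underside. Which pad lies where in the row changes from start to start: the letter means nothing.
- post: Round brass post, 16 mm in diameter (foot 22 mm) and 30 mm tall, fixed upright on the rack at one of its two ends, 157 mm from the rack's centre, 46 mm beyond the end pad; it marks the end where the row begins. The origin is the centre of its underside.
Mind the look-alikes: they are no part of the job. What is shaped like the part that bears stain_vial_mid but red is not meant.

How it is judged:
At the end, for the whole second after the job is handed in: Counted from the brass post, the four bottles stand on the four pads in falling order of height, each upright (within 0.1 rad), resting on its pad with its axis within 13 mm of the pad's centre along and across the rack, at rest and released (((y of post in the frame of rack above 0 m and y of resin_bottle_mid in the frame of rack between 0.098 and 0.124 m and y of buffer_bottle_mid in the frame of rack between 0.024 and 0.05 m and y of drop_bottle_mid in the frame of rack between -0.05 and -0.024 m and y of stain_vial_mid in the frame of rack between -0.124 and -0.098 m) or (y of post in the frame of rack below 0 m and y of resin_bottle_mid in the frame of rack between -0.124 and -0.098 m and y of buffer_bottle_mid in the frame of rack between -0.05 and -0.024 m and y of drop_bottle_mid in the frame of rack between 0.024 and 0.05 m and y of stain_vial_mid in the frame of rack between 0.098 and 0.124 m)) and x of resin_bottle_mid in the frame of rack between -0.013 and 0.013 m and angle between each of resin_bottle_mid, buffer_bottle_mid, drop_bottle_mid, stain_vial_mid's own z axis and vertical below 0.1 rad and z of resin_bottle_mid in the frame of rack below 0.0655 m and linear speed of each of resin_bottle, buffer_bottle, drop_bottle, stain_vial below 0.02 m/s and x of buffer_bottle_mid in the frame of rack between -0.013 and 0.013 m and z of buffer_bottle_mid in the frame of rack below 0.0565 m and x of drop_bottle_mid in the frame of rack between -0.013 and 0.013 m and z of drop_bottle_mid in the frame of rack below 0.048 m and x of stain_vial_mid in the frame of rack between -0.013 and 0.013 m and z of stain_vial_mid in the frame of rack below 0.04 m); the robot touches nothing.
It fails at once if a bottle is tipped over (more than 0.6 rad) (angle between any of stain_vial_mid, drop_bottle_mid, buffer_bottle_mid, resin_bottle_mid's own z axis and vertical above 0.6 rad).
It also fails if it takes over 128 s, if anything falls off the work surface, if the arm or the gripper's body presses on something with over 40 N, if the wrist force passes 120 N, or if a joint passes its speed limit or range.

## Working session

There is one attempt and no reset: what is moved stays moved. The work goes in short steps, Python scripts to look and compute and a tool call to move; the robot and the scene stay as the last step left them, time stands still between calls to the robot, and variables do not carry over. Pictures are saved under pics/ and viewed, at most 14 in all, crops included, and the job is handed in when it is done.

Besides the shell and the picture viewer there is one more tool, called after "Emit:" as name(argument=value, ...), one argument or row to a line, values as JSON. send_rows: Moves the arm, as the interface text tells. Shift numbers are shares of 0.025 m and turn numbers shares of 90 degrees, none past 1 either way. Its arguments: {"type":"object","properties":{"plan":{"type":"array"},"gripper":{"type":"number"},"force":{"type":"number"}},"required":["plan"]}

```bash
mkdir -p pics; cat > h.py <<'E'
import numpy as np, cv2
from cell import robot, read_camera, get_calibration
def cal(n):
    c=get_calibration(n);K=np.array(c["intrinsics"],float);R=cv2.Rodrigues(np.array(c["rvec"],float))[0];t=np.array(c["tvec"],float).ravel();return K,R,t
def ray(c,u,v):
    K,R,t=c;d=R.T@np.linalg.inv(K)@np.array([u,v,1.]);return -R.T@t,d
def onplane(c,u,v,z):
    o,d=ray(c,u,v);return o+d*(z-o[2])/d[2]
def cloud(c,D):
    K,R,t=c;v,u=np.indices(D.shape);P=np.stack([(u-K[0,2])/K[0,0]*D,(v-K[1,2])/K[1,1]*D,D],-1);return (P-t)@R
E
python3 - <<'E'
from h import *
for n in("scene","top"):
    c=cal(n);p,d=read_camera(n);cv2.imwrite(f"pics/{n}0.png",p);np.savez(f"{n}0.npz",p=p,d=d)
    print(n,-c[1].T@c[2],c[1][2])
s=robot.observe();print(s["time"],s["tool_pos"],s["tool_rot"],s["opening"])
E
```

```text
scene [ 0.05283431 -0.6733481   0.55781115] [ 0.47972202  0.70167199 -0.52680471]
top [0.3959561  0.01304091 1.09956642] [ 0.12260043 -0.00712236 -0.99243055]
0.1 [0.22472887 0.47405842 0.226111  ] [-3.14019275e+00 -1.78130183e-04  2.69881348e+00] 0.09126054495419797
```

View pics/scene0.png

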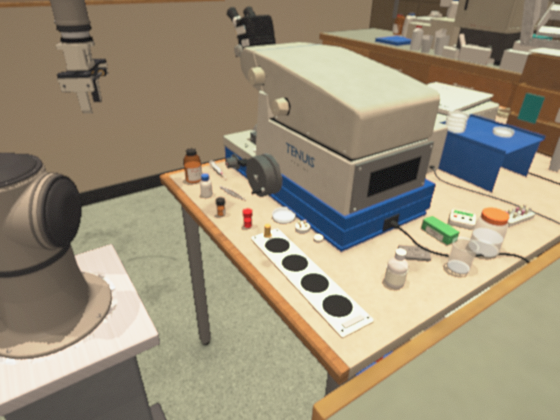

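View pics/top0.png

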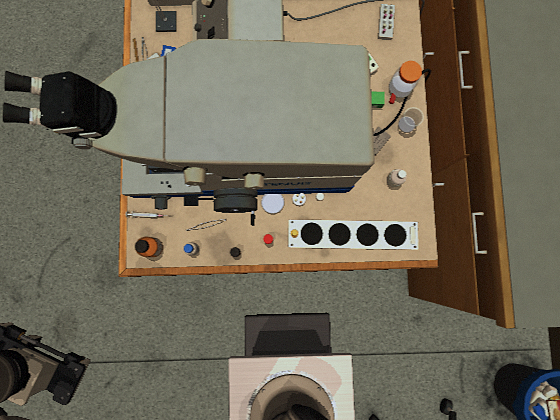

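Scene: resin (192,165), drop (206,186), stain vial (220,207, amber with black cap), red look-alike (248,218), rack with brass post (267,231), buffer (397,270). The same things in top: resin (148,247), drop (190,249), vial (235,252), red (268,240), post (293,233), pads (312–397,235), buffer (398,178). The vial candidates are (220,207) and the red one at (248,218). The amber one fits, and I'll confirm it in a crop.

```bash
cat > m.py <<'E'
from h import *
S=np.load("scene0.npz");T=np.load("top0.npz")
a=cv2.resize(S["p"][140:250,170:290],None,fx=3.3,fy=3.3,interpolation=2)
b=cv2.resize(T["p"][205:275,120:290],None,fx=2.35,fy=2.35)
o=np.zeros((max(a.shape[0],b.shape[0]),a.shape[1]+b.shape[1],3),np.uint8);o[:a.shape[0],:a.shape[1]]=a;o[:b.shape[0],a.shape[1]:]=b
cv2.imwrite("pics/crop1.png",o)
ct,cs=cal("top"),cal("scene")
Pt,Ps=cloud(ct,T["d"]),cloud(cs,S["d"])
tp={"resin":(148,247),"drop":(190,249),"vial":(235,252),"red":(268,240),"post":(293,233),"buffer":(398,178)}
for n,(u,v) in tp.items():
    g=onplane(ct,u,v,0.05)
    for lab,P in(("top",Pt),("scene",Ps)):
        q=P.reshape(-1,3);q=q[(np.hypot(*(q[:,:2]-g[:2]).T)<.045)&(q[:,2]>.014)&(q[:,2]<.13)]
        if len(q)<5: print(n,lab,"few");continue
        zt=np.percentile(q[:,2],97);h=q[q[:,2]>zt-.006];(cx,cy),r=cv2.minEnclosingCircle(h[:,:2].astype(np.float32))
        print(n,lab,len(q),"ztop %.3f"%zt,"top centre",h[:,:2].mean(0).round(4),np.round((cx,cy,r),4))
# pads: dark blobs in both views onto z=.011
for lab,c,I,box in(("top",ct,T["p"],(295,215,420,252)),("scene",cs,S["p"],(255,232,370,330))):
    x0,y0,x1,y1=box;m=(I.max(2)<60).astype(np.uint8);k=np.zeros_like(m);k[y0:y1,x0:x1]=m[y0:y1,x0:x1]
    for cc in cv2.findContours(k,0,1)[0]:
        if cv2.contourArea(cc)<60: continue
        M=cv2.moments(cc);u,v=M["m10"]/M["m00"],M["m01"]/M["m00"]
        print("pad",lab,round(u),round(v),onplane(c,u,v,.011).round(4),"depth z",(Pt if lab=="top" else Ps)[int(v),int(u)].round(4))
E
python3 m.py
```

```text
resin top 453 ztop 0.101 top centre [0.4408 0.3525] [0.4407 0.3528 0.0162]
resin scene 493 ztop 0.101 top centre [0.4375 0.3535] [0.44   0.3563 0.0171]
drop top 156 ztop 0.067 top centre [0.4332 0.247 ] [0.4335 0.2472 0.0112]
drop scene 214 ztop 0.067 top centre [0.4315 0.2498] [0.432  0.251  0.0115]
vial top 82 ztop 0.051 top centre [0.4212 0.1316] [0.4216 0.1317 0.0121]
vial scene 134 ztop 0.051 top centre [0.4186 0.1341] [0.4213 0.1376 0.0142]
red top 75 ztop 0.051 top centre [0.4525 0.0463] [0.452  0.0462 0.0123]
red scene 150 ztop 0.051 top centre [0.4495 0.0483] [0.4502 0.0486 0.0127]
post top 42 ztop 0.041 top centre [ 0.4667 -0.0223] [ 0.4663 -0.0223  0.0076]
post scene 93 ztop 0.041 top centre [ 0.4649 -0.0197] [ 0.4652 -0.0185  0.0085]
buffer top 266 ztop 0.082 top centre [ 0.6043 -0.2978] [ 0.6041 -0.2979  0.0104]
buffer scene 616 ztop 0.083 top centre [ 0.602  -0.2947] [ 0.6032 -0.2937  0.0113]
pad top 395 235 [ 0.4546 -0.2887  0.011 ] depth z [ 0.4565 -0.2871  0.01  ]
pad top 367 234 [ 0.4577 -0.2149  0.011 ] depth z [ 0.4586 -0.2127  0.0104]
pad top 339 234 [ 0.4615 -0.1413  0.011 ] depth z [ 0.4632 -0.1407  0.0137]
pad top 311 233 [ 0.4647 -0.0674  0.011 ] depth z [ 0.4656 -0.067   0.0101]
```

View pics/crop1.png

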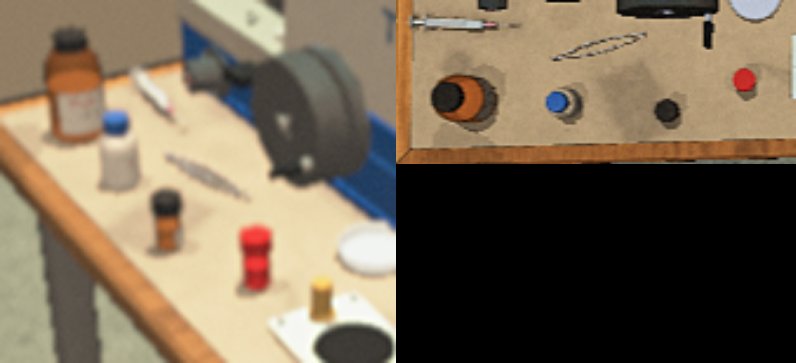

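The crop confirms the amber vial with black cap at crop (166,220), and the red look-alike is separate at (256,258). Next I'll check clearances to the microtome.

```bash
cat >> h.py <<'E'
E
python3 - <<'E'
from h import *
S=np.load("scene0.npz");T=np.load("top0.npz")
q=np.vstack([cloud(cal(n),d["d"]).reshape(-1,3) for n,d in(("scene",S),("top",T))])
for lo,hi in((.06,.09),(.09,.3)):
  print(lo,hi)
  for y in np.arange(-.42,.42,.04):
    k=q[(q[:,1]>y)&(q[:,1]<y+.04)&(q[:,2]>lo)&(q[:,2]<hi)&(q[:,0]>.37)&(q[:,0]<.9)]
    print("%.2f n%d"%(y,len(k)),np.sort(k[:,0])[[2,len(k)//10]].round(3) if len(k)>5 else "")
I=S["p"];c=cal("scene");m=(I.max(2)<75).astype(np.uint8)
for cc in cv2.findContours(m,0,1)[0]:
    M=cv2.moments(cc)
    if M["m00"]<100: continue
    u,v=M["m10"]/M["m00"],M["m01"]/M["m00"]
    if 255<u<370 and 230<v<330: print("pad scene",round(u),round(v),onplane(c,u,v,.011).round(4))
E
```

```text
0.06 0.09
-0.42 n0 
-0.38 n378 [0.733 0.743]
-0.34 n610 [0.595 0.606]
-0.30 n179 [0.592 0.595]
-0.26 n0 
-0.22 n0 
-0.18 n999 [0.569 0.572]
-0.14 n176 [0.569 0.569]
-0.10 n161 [0.569 0.57 ]
-0.06 n153 [0.569 0.57 ]
-0.02 n140 [0.569 0.57 ]
0.02 n126 [0.569 0.57 ]
0.06 n346 [0.486 0.495]
0.10 n88 [0.521 0.522]
0.14 n100 [0.522 0.522]
0.18 n82 [0.541 0.547]
0.22 n342 [0.422 0.429]
0.26 n106 [0.438 0.568]
0.30 n336 [0.421 0.429]
0.34 n294 [0.415 0.418]
0.38 n37 [0.567 0.567]
0.09 0.3
-0.42 n0 
-0.38 n234 [0.844 0.848]
-0.34 n515 [0.84  0.844]
-0.30 n0 
-0.26 n0 
-0.22 n0 
-0.18 n7736 [0.568 0.571]
-0.14 n1534 [0.567 0.569]
-0.10 n1392 [0.568 0.569]
-0.06 n1324 [0.566 0.569]
-0.02 n1229 [0.565 0.569]
0.02 n1296 [0.54  0.553]
0.06 n1519 [0.521 0.529]
0.10 n1352 [0.521 0.524]
0.14 n1200 [0.521 0.524]
0.18 n366 [0.568 0.569]
0.22 n266 [0.568 0.57 ]
0.26 n465 [0.567 0.571]
0.30 n581 [0.435 0.57 ]
0.34 n842 [0.424 0.438]
0.38 n417 [0.567 0.574]
pad scene 337 306 [ 0.4534 -0.2873  0.011 ]
pad scene 314 283 [ 0.4564 -0.2136  0.011 ]
pad scene 295 263 [ 0.4599 -0.1393  0.011 ]
pad scene 277 245 [ 0.4629 -0.0655  0.011 ]
```

Emit:
send_rows(
  plan=[
    [[0, 0, 0], [0, 0, -0.094]],
    [[0, 0, 0], [0, 0, -0.094]],
    [[0, 0, 0], [0, 0, -0.094]],
    [[-0.56, -0.97, 0], [0, 0, 0]],
    [[-0.56, -0.97, 0], [0, 0, 0]],
    [[-0.56, -0.97, 0], [0, 0, 0]],
    [[-0.56, -0.97, 0], [0, 0, 0]],
    [[-0.56, -0.97, 0], [0, 0, 0]],
    [[-0.56, -0.97, 0], [0, 0, 0]],
    [[-0.56, -0.97, 0], [0, 0, 0]],
  ],
  gripper=0.3,
  force=15,
)

```text
time: 1.35
tool_pos: [0.3232, 0.3037, 0.2265]
tool_rot: [-3.141, -0.0, -3.141]
contact_force: [0.1, 0.9, 0.4]
opening: 0.0597
grip_force: 0.0
```

Emit:
send_rows(
  plan=[
    [[-0.56, -0.97, 0], [0, 0, 0]],
    [[-0.56, -0.97, 0], [0, 0, 0]],
    [[-0.56, -0.97, 0], [0, 0, 0]],
    [[-0.56, -0.97, 0], [0, 0, 0]],
    [[-0.56, -0.97, 0], [0, 0, 0]],
    [[-0.56, -0.97, 0], [0, 0, 0]],
    [[-0.56, -0.97, 0], [0, 0, 0]],
    [[0, 0, 1], [0, 0, 0]],
    [[0, 0, 1], [0, 0, 0]],
    [[0, 0, 0], [0, 0, 0]],
  ],
)

```text
time: 2.6
tool_pos: [0.4197, 0.1346, 0.1753]
tool_rot: [-3.141, -0.004, 3.141]
contact_force: [0.8, -0.7, -0.1]
opening: 0.0595
grip_force: 0.0
```

```bash
cat > w.py <<'E'
import sys
from h import *
s=robot.observe();c=cal("wrist");p,d=read_camera("wrist");cv2.imwrite(f"pics/{sys.argv[1]}.png",p)
x,y,zt=map(float,sys.argv[2:5]);q=cloud(c,d)[d>0].reshape(-1,3)
for zz in np.atleast_1d(zt):
    h=q[(np.hypot(q[:,0]-x,q[:,1]-y)<.035)&(abs(q[:,2]-zz)<.006)]
    print(len(h),"mean",h.mean(0).round(4),"circ",np.round(cv2.minEnclosingCircle(h[:,:2].astype(np.float32)),4) if 0 else [np.round(v,4) for v in cv2.minEnclosingCircle(h[:,:2].astype(np.float32))])
print(np.round(s["tool_pos"],4),np.round(s["tool_rot"],3),s["time"],"cam",(-c[1].T@c[2]).round(3))
E
python3 w.py w1 .421 .134 .050
```

```text
550 mean [0.4206 0.135  0.0468] circ [array([0.421 , 0.1348]), np.float64(0.0126)]
[0.4197 0.1346 0.1753] [-3.141 -0.004  3.141] 2.6 cam [0.342 0.135 0.333]
```

View pics/w1.png

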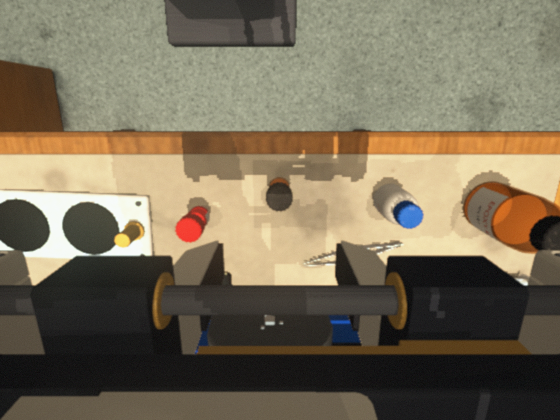

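The wrist view shows the vial cap at (279,196), centred between the open fingers. The red look-alike is at (192,225). Descending and gripping now.

Emit:
send_rows(
  plan=[
    [[-0.06, 0, 0.9], [0, 0, 0]],
    [[0, 0, 0.9], [0, 0, 0]],
    [[0, 0, 0.9], [0, 0, 0]],
    [[0, 0, 0.9], [0, 0, 0]],
    [[0, 0, 0.9], [0, 0, 0]],
    [[0, 0, 0.9], [0, 0, 0]],
    [[0, 0, 0.8], [0, 0, 0]],
    [[0, 0, 0.35], [0, 0, 0]],
    [[0, 0, 0], [0, 0, 0]],
    [[0, 0, 0], [0, 0, 0]],
  ],
)

```text
time: 3.9
tool_pos: [0.4232, 0.1351, 0.0138]
tool_rot: [3.141, 0.002, -3.141]
contact_force: [0.6, 0.6, 0.3]
opening: 0.0597
grip_force: 0.0
```

Emit:
send_rows(
  plan=[
    [[0, 0, 0], [0, 0, 0]],
    [[0, 0, 0], [0, 0, 0]],
    [[0, 0, 0], [0, 0, 0]],
    [[0, 0, 0], [0, 0, 0]],
    [[0, 0, 0], [0, 0, 0]],
    [[0, 0, 0], [0, 0, 0]],
    [[0, 0, 0], [0, 0, 0]],
    [[0, 0, 0], [0, 0, 0]],
    [[0, 0, 0], [0, 0, 0]],
    [[0, 0, 0], [0, 0, 0]],
  ],
  gripper=-1,
  force=15,
)

```text
time: 5.15
tool_pos: [0.4225, 0.1349, 0.013]
tool_rot: [3.142, 0.0, -3.141]
contact_force: [0.7, 0.1, 0.8]
opening: 0.0219
grip_force: 15.0
```

Emit:
send_rows(
  plan=[
    [[0, 0, -0.5], [0, 0, 0]],
    [[0, 0, -1], [0, 0, 0]],
    [[0, 0, -1], [0, 0, 0]],
    [[0, 0, -1], [0, 0, 0]],
    [[0, 0, -0.5], [0, 0, 0]],
    [[-0.07, -0.5, 0], [0, 0, 0]],
    [[-0.07, -0.94, 0], [0, 0, 0]],
    [[-0.07, -0.94, 0], [0, 0, 0]],
    [[-0.07, -0.94, 0], [0, 0, 0]],
    [[-0.07, -0.94, 0], [0, 0, 0]],
  ],
)

```text
time: 6.4
tool_pos: [0.4306, 0.027, 0.112]
tool_rot: [3.141, -0.002, 3.141]
contact_force: [0.7, 0.4, -0.6]
opening: 0.0211
grip_force: 15.0
```

Emit:
send_rows(
  plan=[
    [[-0.07, -0.94, 0], [0, 0, 0]],
    [[-0.07, -0.94, 0], [0, 0, 0]],
    [[-0.07, -0.94, 0], [0, 0, 0]],
    [[-0.07, -0.94, 0], [0, 0, 0]],
    [[-0.07, -0.94, 0], [0, 0, 0]],
    [[-0.07, -0.94, 0], [0, 0, 0]],
    [[-0.07, -0.94, 0], [0, 0, 0]],
    [[-0.07, -0.94, 0], [0, 0, 0]],
    [[-0.07, -0.94, 0], [0, 0, 0]],
    [[-0.07, -0.94, 0], [0, 0, 0]],
  ],
)

```text
time: 7.65
tool_pos: [0.4478, -0.2077, 0.1117]
tool_rot: [3.14, -0.002, 3.141]
contact_force: [0.8, 1.2, -0.3]
opening: 0.0217
grip_force: 15.0
```

Emit:
send_rows(
  plan=[
    [[-0.07, -0.94, 0], [0, 0, 0]],
    [[-0.07, -0.94, 0], [0, 0, 0]],
    [[-0.07, -0.94, 0], [0, 0, 0]],
    [[0, -0.44, 0], [0, 0, 0]],
    [[0, 0, 0.9], [0, 0, 0]],
    [[0, 0, 0.9], [0, 0, 0]],
    [[0, 0, 0.9], [0, 0, 0]],
    [[0, 0, 0], [0, 0, 0]],
    [[0, 0, 0], [0, 0, 0]],
    [[0, 0, 0], [0, 0, 0]],
  ],
)

```text
time: 8.9
tool_pos: [0.4546, -0.2885, 0.0465]
tool_rot: [-3.14, 0.002, -3.141]
contact_force: [0.5, 0.3, 0.3]
opening: 0.0216
grip_force: 15.0
```

Emit:
send_rows(
  plan=[
    [[0, 0, 0.3], [0, 0, 0]],
    [[0, 0, 0.3], [0, 0, 0]],
    [[0, 0, 0.15], [0, 0, 0]],
    [[0, 0, 0.1], [0, 0, 0]],
    [[0, 0, 0], [0, 0, 0]],
    [[0, 0, 0], [0, 0, 0]],
    [[0, 0, 0], [0, 0, 0]],
    [[0, 0, 0], [0, 0, 0]],
    [[0, 0, 0], [0, 0, 0]],
    [[0, 0, 0], [0, 0, 0]],
  ],
)

```text
time: 10.15
tool_pos: [0.4541, -0.2881, 0.0242]
tool_rot: [3.142, 0.0, -3.141]
contact_force: [0.0, 0.4, -0.0]
opening: 0.0215
grip_force: 15.0
```

Emit:
send_rows(
  plan=[
    [[0, 0, 0], [0, 0, 0]],
    [[0, 0, 0], [0, 0, 0]],
    [[0, 0, 0], [0, 0, 0]],
    [[0, 0, 0], [0, 0, 0]],
    [[0, 0, -0.5], [0, 0, 0]],
    [[0, 0, -1], [0, 0, 0]],
    [[0, 0, -1], [0, 0, 0]],
    [[0, 0, -1], [0, 0, 0]],
    [[0, 0, -1], [0, 0, 0]],
    [[0, 0, -0.5], [0, 0, 0]],
  ],
  gripper=0.2,
)

```text
time: 11.4
tool_pos: [0.4546, -0.2884, 0.1513]
tool_rot: [-3.14, 0.002, -3.141]
contact_force: [0.1, -0.1, -0.3]
opening: 0.0553
grip_force: 0.0
```

```bash
python3 w.py w2 .454 -.288 .058
```

```text
735 mean [ 0.4518 -0.2873  0.0577] circ [array([ 0.4529, -0.2873]), np.float64(0.013)]
[ 0.4546 -0.2884  0.1513] [-3.140e+00  2.000e-03 -3.141e+00] 11.4 cam [ 0.376 -0.288  0.308]
```

View pics/w2.png

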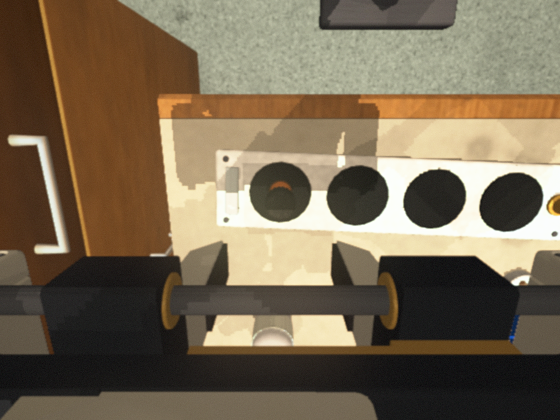

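The vial stands upright on the end pad (280,192), well centred. Next is the drop bottle.

Emit:
send_rows(
  plan=[
    [[0.04, 0.98, 0], [0, 0, 0]],
    [[0.04, 0.98, 0], [0, 0, 0]],
    [[0.04, 0.98, 0], [0, 0, 0]],
    [[0.04, 0.98, 0], [0, 0, 0]],
    [[0.04, 0.98, 0], [0, 0, 0]],
    [[0.04, 0.98, 0], [0, 0, 0]],
    [[0.04, 0.98, 0], [0, 0, 0]],
    [[0.04, 0.98, 0], [0, 0, 0]],
    [[0.04, 0.98, 0], [0, 0, 0]],
    [[0.04, 0.98, 0], [0, 0, 0]],
  ],
)

```text
time: 12.7
tool_pos: [0.4434, -0.0415, 0.1488]
tool_rot: [3.141, -0.001, -3.141]
contact_force: [0.7, 0.2, 0.4]
opening: 0.0553
grip_force: 0.0
```

Emit:
send_rows(
  plan=[
    [[0.04, 0.98, 0], [0, 0, 0]],
    [[0.04, 0.98, 0], [0, 0, 0]],
    [[0.04, 0.98, 0], [0, 0, 0]],
    [[0.04, 0.98, 0], [0, 0, 0]],
    [[0.04, 0.98, 0], [0, 0, 0]],
    [[0.04, 0.98, 0], [0, 0, 0]],
    [[0.04, 0.98, 0], [0, 0, 0]],
    [[0.04, 0.98, 0], [0, 0, 0]],
    [[0.04, 0.98, 0], [0, 0, 0]],
    [[0.04, 0.98, 0], [0, 0, 0]],
  ],
)

```text
time: 13.95
tool_pos: [0.433, 0.2031, 0.1488]
tool_rot: [-3.141, -0.001, -3.141]
contact_force: [0.7, 0.3, 0.1]
opening: 0.0551
grip_force: 0.0
```

Emit:
send_rows(
  plan=[
    [[0.04, 0.98, 0], [0, 0, 0]],
    [[0.04, 0.8, 0], [0, 0, 0]],
    [[0, 0, 0], [0, 0, 0.1]],
    [[0, 0, 0], [0, 0, 0.1]],
    [[0, 0, 0], [0, 0, 0.1]],
    [[0, 0, 0], [0, 0, 0.1]],
    [[0, 0, 0], [0, 0, 0.1]],
    [[0, 0, 0], [0, 0, 0]],
    [[0, 0, 0], [0, 0, 0]],
    [[0, 0, 0], [0, 0, 0]],
  ],
)

```text
time: 15.2
tool_pos: [0.4318, 0.2465, 0.1491]
tool_rot: [-3.141, -0.0, 2.358]
contact_force: [0.1, -0.1, -0.3]
opening: 0.0553
grip_force: 0.0
```

```bash
python3 w.py w3 .4325 .248 .062
```

```text
654 mean [0.4328 0.2511 0.0626] circ [array([0.4332, 0.2503]), np.float64(0.0117)]
[0.4318 0.2465 0.1491] [-3.141 -0.     2.358] 15.2 cam [0.377 0.302 0.306]
```

View pics/w3.png

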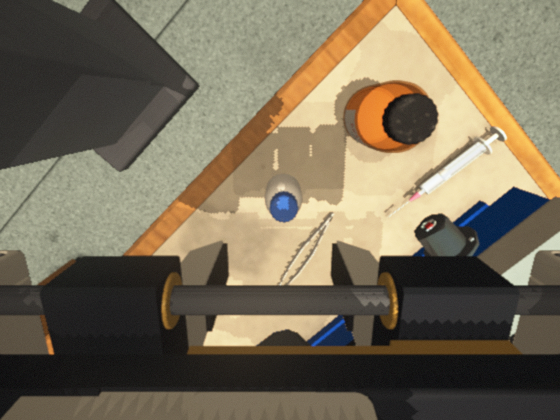

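The drop bottle's cap is at (283,207), roughly between the fingers, and the resin bottle at (395,115) is well to the side. Correcting about 3 mm and descending.

Emit:
send_rows(
  plan=[
    [[0.05, 0.12, 0.5], [0, 0, 0]],
    [[0, 0, 0.9], [0, 0, 0]],
    [[0, 0, 0.9], [0, 0, 0]],
    [[0, 0, 0.9], [0, 0, 0]],
    [[0, 0, 0.9], [0, 0, 0]],
    [[0, 0, 0.8], [0, 0, 0]],
    [[0, 0, 0.54], [0, 0, 0]],
    [[0, 0, 0], [0, 0, 0]],
    [[0, 0, 0], [0, 0, 0]],
    [[0, 0, 0], [0, 0, 0]],
  ],
)

```text
time: 16.5
tool_pos: [0.4337, 0.2497, 0.0139]
tool_rot: [3.14, 0.001, 2.356]
contact_force: [-0.6, 0.4, -0.2]
opening: 0.0554
grip_force: 0.0
```

Emit:
send_rows(
  plan=[
    [[0, 0, 0], [0, 0, 0]],
    [[0, 0, 0], [0, 0, 0]],
    [[0, 0, 0], [0, 0, 0]],
    [[0, 0, 0], [0, 0, 0]],
    [[0, 0, 0], [0, 0, 0]],
    [[0, 0, 0], [0, 0, 0]],
    [[0, 0, 0], [0, 0, 0]],
    [[0, 0, 0], [0, 0, 0]],
    [[0, 0, 0], [0, 0, 0]],
    [[0, 0, 0], [0, 0, 0]],
  ],
  gripper=-1,
  force=15,
)

```text
time: 17.75
tool_pos: [0.4333, 0.2495, 0.0134]
tool_rot: [3.141, 0.0, 2.356]
contact_force: [-0.0, 0.2, 5.9]
opening: 0.0325
grip_force: 15.0
```

Emit:
send_rows(
  plan=[
    [[0, 0, -0.4], [0, 0, 0]],
    [[0, 0, -0.9], [0, 0, 0]],
    [[0, 0, -1], [0, 0, 0]],
    [[0, 0, -1], [0, 0, 0]],
    [[0, 0, -0.8], [0, 0, 0]],
    [[0, 0, 0], [0, 0, -0.1]],
    [[0, 0, 0], [0, 0, -0.1]],
    [[0, 0, 0], [0, 0, -0.1]],
    [[0, 0, 0], [0, 0, -0.1]],
    [[0, 0, 0], [0, 0, -0.1]],
  ],
)

```text
time: 19.0
tool_pos: [0.433, 0.2494, 0.1159]
tool_rot: [-3.142, -0.0, -3.136]
contact_force: [-0.5, 0.2, -0.3]
opening: 0.0328
grip_force: 15.0
```

Emit:
send_rows(
  plan=[
    [[-0.05, -0.5, 0], [0, 0, 0]],
    [[-0.05, -0.95, 0], [0, 0, 0]],
    [[-0.05, -0.95, 0], [0, 0, 0]],
    [[-0.05, -0.95, 0], [0, 0, 0]],
    [[-0.05, -0.95, 0], [0, 0, 0]],
    [[-0.05, -0.95, 0], [0, 0, 0]],
    [[-0.05, -0.95, 0], [0, 0, 0]],
    [[-0.05, -0.95, 0], [0, 0, 0]],
    [[-0.05, -0.95, 0], [0, 0, 0]],
    [[-0.05, -0.95, 0], [0, 0, 0]],
  ],
)

```text
time: 20.25
tool_pos: [0.4454, 0.0218, 0.1158]
tool_rot: [-3.142, -0.0, 3.138]
contact_force: [0.5, -0.1, -0.7]
opening: 0.0325
grip_force: 15.0
```

Emit:
send_rows(
  plan=[
    [[-0.05, -0.95, 0], [0, 0, 0]],
    [[-0.05, -0.95, 0], [0, 0, 0]],
    [[-0.05, -0.95, 0], [0, 0, 0]],
    [[-0.05, -0.95, 0], [0, 0, 0]],
    [[-0.05, -0.95, 0], [0, 0, 0]],
    [[-0.05, -0.95, 0], [0, 0, 0]],
    [[-0.05, -0.95, 0], [0, 0, 0]],
    [[-0.05, -0.95, 0], [0, 0, 0]],
    [[-0.05, -0.95, 0], [0, 0, 0]],
    [[0, 0, 0], [0, 0, 0]],
  ],
)

```text
time: 21.5
tool_pos: [0.4566, -0.1922, 0.1157]
tool_rot: [-3.141, 0.0, 3.136]
contact_force: [0.2, 0.2, -1.1]
opening: 0.0324
grip_force: 15.0
```

Emit:
send_rows(
  plan=[
    [[0, -0.88, 0], [0, 0, 0]],
    [[0, 0, 0.6], [0, 0, 0]],
    [[0, 0, 0.8], [0, 0, 0]],
    [[0, 0, 0.8], [0, 0, 0]],
    [[0, 0, 0.6], [0, 0, 0]],
    [[0, 0, 0.4], [0, 0, 0]],
    [[0, 0, 0.3], [0, 0, 0]],
    [[0, 0, 0.13], [0, 0, 0]],
    [[0, 0, 0], [0, 0, 0]],
    [[0, 0, 0], [0, 0, 0]],
  ],
)

```text
time: 22.75
tool_pos: [0.4573, -0.2128, 0.0253]
tool_rot: [-3.141, 0.001, 3.142]
contact_force: [-0.3, 0.4, 0.0]
opening: 0.0328
grip_force: 15.0
```

Emit:
send_rows(
  plan=[
    [[0, 0, 0], [0, 0, 0]],
    [[0, 0, 0], [0, 0, 0]],
    [[0, 0, 0], [0, 0, 0]],
    [[0, 0, 0], [0, 0, 0]],
    [[0, 0, -0.5], [0, 0, 0]],
    [[0, 0, -1], [0, 0, 0]],
    [[0, 0, -1], [0, 0, 0]],
    [[0, 0, -1], [0, 0, 0]],
    [[0, 0, -1], [0, 0, 0]],
    [[0, 0, -1], [0, 0, 0]],
  ],
  gripper=0.3,
)

```text
time: 24.0
tool_pos: [0.457, -0.2125, 0.1642]
tool_rot: [-3.141, 0.001, -3.141]
contact_force: [0.4, 0.0, 0.2]
opening: 0.0601
grip_force: 0.0
```

```bash
python3 w.py w4 .457 -.214 .073
```

```text
629 mean [ 0.4562 -0.212   0.0736] circ [array([ 0.4571, -0.212 ]), np.float64(0.0116)]
[ 0.457  -0.2125  0.1642] [-3.141e+00  1.000e-03 -3.141e+00] 24.0 cam [ 0.379 -0.212  0.321]
```

Drop bottle is within about 2 mm of the pad centre. Now the buffer bottle: move sideways first, then turn, then ahead, staying clear of the microtome.

Emit:
send_rows(
  plan=[
    [[0, -0.84, 0], [0, 0, 0]],
    [[0, -0.84, 0], [0, 0, 0]],
    [[0, -0.84, 0], [0, 0, 0]],
    [[0, -0.84, 0], [0, 0, 0]],
    [[0, 0, 0], [0, 0, 0.11]],
    [[0, 0, 0], [0, 0, 0.11]],
    [[0, 0, 0], [0, 0, 0.11]],
    [[0, 0, 0], [0, 0, 0.11]],
    [[0, 0, 0], [0, 0, 0.11]],
    [[0, 0, 0], [0, 0, 0.11]],
  ],
  gripper=0.7,
)

```text
time: 25.3
tool_pos: [0.4569, -0.2976, 0.162]
tool_rot: [-3.141, -0.001, 2.099]
contact_force: [-1.0, -0.1, -0.7]
opening: 0.0776
grip_force: 0.0
```

Emit:
send_rows(
  plan=[
    [[-0.5, 0.84, 0], [0, 0, 0]],
    [[-0.5, 0.84, 0], [0, 0, 0]],
    [[-0.5, 0.84, 0], [0, 0, 0]],
    [[-0.5, 0.84, 0], [0, 0, 0]],
    [[-0.5, 0.84, 0], [0, 0, 0]],
    [[-0.5, 0.84, 0], [0, 0, 0]],
    [[0, 0, 0], [0, 0, 0]],
    [[0, 0, 0], [0, 0, 0]],
    [[0, 0, 0], [0, 0, 0]],
    [[0, 0, 0], [0, 0, 0]],
  ],
)

```text
time: 26.55
tool_pos: [0.6032, -0.2972, 0.1628]
tool_rot: [3.141, 0.0, 2.105]
contact_force: [0.4, 0.3, -0.6]
opening: 0.0779
grip_force: 0.0
```

```bash
python3 w.py w5 .6035 -.296 .079
```

```text
548 mean [ 0.605  -0.2942  0.0796] circ [array([ 0.6053, -0.2947]), np.float64(0.0105)]
[ 0.6032 -0.2972  0.1628] [3.141 0.    2.105] 26.55 cam [ 0.564 -0.229  0.32 ]
```

View pics/w5.png

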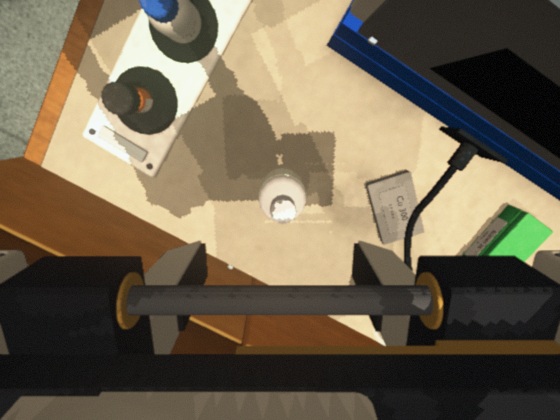

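The buffer bottle's cap is at (283,208), with the grey block at (395,205) clear of the fingers. I'll grip at about 40 mm so the cap stays clear of the palm.

Emit:
send_rows(
  plan=[
    [[0.04, 0.08, 0.5], [0, 0, 0]],
    [[0, 0, 0.9], [0, 0, 0]],
    [[0, 0, 0.9], [0, 0, 0]],
    [[0, 0, 0.9], [0, 0, 0]],
    [[0, 0, 0.9], [0, 0, 0]],
    [[0, 0, 0.8], [0, 0, 0]],
    [[0, 0, 0.5], [0, 0, 0]],
    [[0, 0, 0.25], [0, 0, 0]],
    [[0, 0, 0], [0, 0, 0]],
    [[0, 0, 0], [0, 0, 0]],
  ],
)

```text
time: 27.85
tool_pos: [0.6054, -0.2953, 0.022]
tool_rot: [3.141, 0.001, 2.105]
contact_force: [0.1, -0.3, -0.1]
opening: 0.0779
grip_force: 0.0
```

Emit:
send_rows(
  plan=[
    [[0, 0, 0], [0, 0, 0]],
    [[0, 0, 0], [0, 0, 0]],
    [[0, 0, 0], [0, 0, 0]],
    [[0, 0, 0], [0, 0, 0]],
    [[0, 0, 0], [0, 0, 0]],
    [[0, 0, 0], [0, 0, 0]],
    [[0, 0, 0], [0, 0, 0]],
    [[0, 0, 0], [0, 0, 0]],
    [[0, 0, 0], [0, 0, 0]],
    [[0, 0, 0], [0, 0, 0]],
  ],
  gripper=-1,
  force=18,
)

```text
time: 29.1
tool_pos: [0.6049, -0.2951, 0.0213]
tool_rot: [3.142, 0.0, 2.105]
contact_force: [-1.0, -0.5, 1.3]
opening: 0.0418
grip_force: 18.0
```

Emit:
send_rows(
  plan=[
    [[0, 0, -0.4], [0, 0, 0]],
    [[0, 0, -0.9], [0, 0, 0]],
    [[0, 0, -1], [0, 0, 0]],
    [[0, 0, -1], [0, 0, 0]],
    [[0, 0, -1], [0, 0, 0]],
    [[0, 0, -0.7], [0, 0, 0]],
    [[0.49, -0.83, 0], [0, 0, 0]],
    [[0.49, -0.83, 0], [0, 0, 0]],
    [[0.49, -0.83, 0], [0, 0, 0]],
    [[0.49, -0.83, 0], [0, 0, 0]],
  ],
)

```text
time: 30.35
tool_pos: [0.5077, -0.295, 0.1463]
tool_rot: [3.142, -0.0, 2.105]
contact_force: [-0.1, -0.5, -0.3]
opening: 0.0416
grip_force: 18.0
```

Emit:
send_rows(
  plan=[
    [[0.49, -0.83, 0], [0, 0, 0]],
    [[0.49, -0.83, 0], [0, 0, 0]],
    [[0, 0, 0], [0, 0, -0.11]],
    [[0, 0, 0], [0, 0, -0.11]],
    [[0, 0, 0], [0, 0, -0.11]],
    [[0, 0, 0], [0, 0, -0.11]],
    [[0, 0, 0], [0, 0, -0.11]],
    [[0, 0, 0], [0, 0, -0.11]],
    [[0, 0, 0], [0, 0, 0]],
    [[0, 0, 0], [0, 0, 0]],
  ],
)

```text
time: 31.6
tool_pos: [0.4603, -0.2951, 0.1463]
tool_rot: [3.141, 0.0, 3.138]
contact_force: [-0.2, 0.1, -1.3]
opening: 0.0414
grip_force: 18.0
```

Emit:
send_rows(
  plan=[
    [[0, 0.88, 0], [0, 0, 0]],
    [[0, 0.88, 0], [0, 0, 0]],
    [[0, 0.88, 0], [0, 0, 0]],
    [[0, 0.88, 0], [0, 0, 0]],
    [[0, 0.88, 0], [0, 0, 0]],
    [[0, 0.88, 0], [0, 0, 0]],
    [[0, 0.88, 0], [0, 0, 0]],
    [[0, 0, 0], [0, 0, 0]],
    [[0, 0, 0.8], [0, 0, 0]],
    [[0, 0, 0.8], [0, 0, 0]],
  ],
)

```text
time: 32.85
tool_pos: [0.4607, -0.1414, 0.1061]
tool_rot: [-3.141, 0.001, -3.141]
contact_force: [1.0, -0.0, -0.4]
opening: 0.0418
grip_force: 18.0
```

Emit:
send_rows(
  plan=[
    [[0, 0, 0.8], [0, 0, 0]],
    [[0, 0, 0.7], [0, 0, 0]],
    [[0, 0, 0.6], [0, 0, 0]],
    [[0, 0, 0.4], [0, 0, 0]],
    [[0, 0, 0.2], [0, 0, 0]],
    [[0, 0, 0.15], [0, 0, 0]],
    [[0, 0, 0.08], [0, 0, 0]],
    [[0, 0, 0], [0, 0, 0]],
    [[0, 0, 0], [0, 0, 0]],
    [[0, 0, 0], [0, 0, 0]],
  ],
)

```text
time: 34.1
tool_pos: [0.4604, -0.1412, 0.0331]
tool_rot: [-3.142, 0.0, -3.141]
contact_force: [-0.1, 0.1, -0.7]
opening: 0.0414
grip_force: 18.0
```

Emit:
send_rows(
  plan=[
    [[0, 0, 0], [0, 0, 0]],
    [[0, 0, 0], [0, 0, 0]],
    [[0, 0, 0], [0, 0, 0]],
    [[0, 0, 0], [0, 0, 0]],
    [[0, 0, -0.5], [0, 0, 0]],
    [[0, 0, -1], [0, 0, 0]],
    [[0, 0, -1], [0, 0, 0]],
    [[0, 0, -1], [0, 0, 0]],
    [[0, 0, -1], [0, 0, 0]],
    [[0, 0, -1], [0, 0, 0]],
  ],
  gripper=0.3,
)

```text
time: 35.35
tool_pos: [0.4602, -0.1412, 0.1722]
tool_rot: [-3.141, 0.001, -3.141]
contact_force: [-0.2, -0.1, 0.8]
opening: 0.0599
grip_force: 0.0
```

```bash
python3 w.py w6 .4607 -.141 .091
```

```text
550 mean [ 0.4603 -0.1405  0.0906] circ [array([ 0.4611, -0.1405]), np.float64(0.0105)]
[ 0.4602 -0.1412  0.1722] [-3.141e+00  1.000e-03 -3.141e+00] 35.35 cam [ 0.382 -0.141  0.329]
```

Emit:
send_rows(
  plan=[
    [[0.04, 0.98, 0], [0, 0, 0]],
    [[0.04, 0.98, 0], [0, 0, 0]],
    [[0.04, 0.98, 0], [0, 0, 0]],
    [[0.04, 0.98, 0], [0, 0, 0]],
    [[0.04, 0.98, 0], [0, 0, 0]],
    [[0.04, 0.98, 0], [0, 0, 0]],
    [[0.04, 0.98, 0], [0, 0, 0]],
    [[0.04, 0.98, 0], [0, 0, 0]],
    [[0.04, 0.98, 0], [0, 0, 0]],
    [[0.04, 0.98, 0], [0, 0, 0]],
  ],
  gripper=1,
)

```text
time: 36.65
tool_pos: [0.4501, 0.1046, 0.1708]
tool_rot: [3.141, 0.0, -3.141]
contact_force: [0.9, -0.1, -0.1]
opening: 0.0919
grip_force: 0.0
```

Emit:
send_rows(
  plan=[
    [[0.04, 0.98, 0], [0, 0, 0]],
    [[0.04, 0.98, 0], [0, 0, 0]],
    [[0.04, 0.98, 0], [0, 0, 0]],
    [[0.04, 0.98, 0], [0, 0, 0]],
    [[0.04, 0.98, 0], [0, 0, 0]],
    [[0.04, 0.98, 0], [0, 0, 0]],
    [[0.04, 0.98, 0], [0, 0, 0]],
    [[0.04, 0.98, 0], [0, 0, 0]],
    [[0.04, 0.98, 0], [0, 0, 0]],
    [[0, 0.98, 0], [0, 0, 0]],
  ],
)

```text
time: 37.9
tool_pos: [0.441, 0.3495, 0.1707]
tool_rot: [3.141, 0.0, -3.141]
contact_force: [-1.0, -0.0, -0.9]
opening: 0.0919
grip_force: 0.0
```

```bash
python3 w.py w7 .440 .354 .098
```

```text
1317 mean [0.4394 0.356  0.0978] circ [array([0.4403, 0.3563]), np.float64(0.016)]
[0.441  0.3495 0.1707] [ 3.141  0.    -3.141] 37.9 cam [0.363 0.35  0.328]
```

View pics/w7.png

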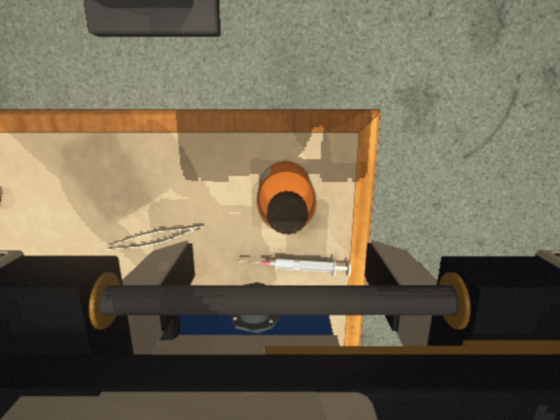

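The buffer bottle is placed well. The resin bottle's cap is at (288,212). Correcting about 6 mm in y and gripping at 70 mm.

Emit:
send_rows(
  plan=[
    [[0.03, 0.23, 0], [0, 0, 0]],
    [[0, 0, 0.6], [0, 0, 0]],
    [[0, 0, 0.8], [0, 0, 0]],
    [[0, 0, 0.9], [0, 0, 0]],
    [[0, 0, 0.9], [0, 0, 0]],
    [[0, 0, 0.8], [0, 0, 0]],
    [[0, 0, 0.5], [0, 0, 0]],
    [[0, 0, 0.27], [0, 0, 0]],
    [[0, 0, 0], [0, 0, 0]],
    [[0, 0, 0], [0, 0, 0]],
  ],
)

```text
time: 39.2
tool_pos: [0.4409, 0.3547, 0.0519]
tool_rot: [3.141, 0.001, -3.141]
contact_force: [-0.3, -0.4, 0.1]
opening: 0.0917
grip_force: 0.0
```

Emit:
send_rows(
  plan=[
    [[0, 0, 0], [0, 0, 0]],
    [[0, 0, 0], [0, 0, 0]],
    [[0, 0, 0], [0, 0, 0]],
    [[0, 0, 0], [0, 0, 0]],
    [[0, 0, 0], [0, 0, 0]],
    [[0, 0, 0], [0, 0, 0]],
    [[0, 0, 0], [0, 0, 0]],
    [[0, 0, 0], [0, 0, 0]],
    [[0, 0, 0], [0, 0, 0]],
    [[0, 0, 0], [0, 0, 0]],
  ],
  gripper=-1,
  force=25,
)

```text
time: 40.45
tool_pos: [0.4405, 0.3546, 0.0513]
tool_rot: [3.141, 0.0, -3.141]
contact_force: [-0.0, 1.1, -1.2]
opening: 0.0517
grip_force: 25.0
```

Emit:
send_rows(
  plan=[
    [[0, 0, -0.4], [0, 0, 0]],
    [[0, 0, -0.9], [0, 0, 0]],
    [[0, 0, -1], [0, 0, 0]],
    [[0, 0, -1], [0, 0, 0]],
    [[0, 0, -0.7], [0, 0, 0]],
    [[-0.05, -0.5, 0], [0, 0, 0]],
    [[-0.05, -0.9, 0], [0, 0, 0]],
    [[-0.05, -0.9, 0], [0, 0, 0]],
    [[-0.05, -0.9, 0], [0, 0, 0]],
    [[-0.05, -0.9, 0], [0, 0, 0]],
  ],
)

```text
time: 41.7
tool_pos: [0.4459, 0.2495, 0.1502]
tool_rot: [-3.14, -0.002, 3.141]
contact_force: [0.2, 0.1, -1.1]
opening: 0.0517
grip_force: 25.0
```

Emit:
send_rows(
  plan=[
    [[-0.05, -0.9, 0], [0, 0, 0]],
    [[-0.05, -0.9, 0], [0, 0, 0]],
    [[-0.05, -0.9, 0], [0, 0, 0]],
    [[-0.05, -0.9, 0], [0, 0, 0]],
    [[-0.05, -0.9, 0], [0, 0, 0]],
    [[-0.05, -0.9, 0], [0, 0, 0]],
    [[-0.05, -0.9, 0], [0, 0, 0]],
    [[-0.05, -0.9, 0], [0, 0, 0]],
    [[-0.05, -0.9, 0], [0, 0, 0]],
    [[-0.05, -0.9, 0], [0, 0, 0]],
  ],
)

```text
time: 42.95
tool_pos: [0.4578, 0.0251, 0.1503]
tool_rot: [-3.142, -0.002, 3.141]
contact_force: [0.5, -1.0, -1.0]
opening: 0.0519
grip_force: 25.0
```

Emit:
send_rows(
  plan=[
    [[-0.05, -0.9, 0], [0, 0, 0]],
    [[-0.05, -0.9, 0], [0, 0, 0]],
    [[-0.05, -0.9, 0], [0, 0, 0]],
    [[0, -0.5, 0], [0, 0, 0]],
    [[0, 0, 0], [0, 0, 0]],
    [[0, 0, 0.7], [0, 0, 0]],
    [[0, 0, 0.8], [0, 0, 0]],
    [[0, 0, 0.8], [0, 0, 0]],
    [[0, 0, 0], [0, 0, 0]],
    [[0, 0, 0], [0, 0, 0]],
  ],
)

```text
time: 44.2
tool_pos: [0.4633, -0.0527, 0.0943]
tool_rot: [-3.142, 0.001, -3.141]
contact_force: [0.4, -0.2, -0.5]
opening: 0.0515
grip_force: 25.0
```

Emit:
send_rows(
  plan=[
    [[-0.02, -0.53, 0], [0, 0, 0]],
    [[0, 0, 0], [0, 0, 0]],
    [[0, 0, 0.4], [0, 0, 0]],
    [[0, 0, 0.4], [0, 0, 0]],
    [[0, 0, 0.2], [0, 0, 0]],
    [[0, 0, 0.15], [0, 0, 0]],
    [[0, 0, 0.1], [0, 0, 0]],
    [[0, 0, 0], [0, 0, 0]],
    [[0, 0, 0], [0, 0, 0]],
    [[0, 0, 0], [0, 0, 0]],
  ],
)

```text
time: 45.45
tool_pos: [0.4636, -0.0662, 0.0626]
tool_rot: [-3.142, 0.0, -3.141]
contact_force: [0.4, -0.7, -1.4]
opening: 0.0515
grip_force: 25.0
```

Emit:
send_rows(
  plan=[
    [[0, 0, 0], [0, 0, 0]],
    [[0, 0, 0], [0, 0, 0]],
    [[0, 0, 0], [0, 0, 0]],
    [[0, 0, 0], [0, 0, 0]],
    [[0, 0, -0.5], [0, 0, 0]],
    [[0, 0, -1], [0, 0, 0]],
    [[0, 0, -1], [0, 0, 0]],
    [[0, 0, -1], [0, 0, 0]],
    [[0, 0, -1], [0, 0, 0]],
    [[0, 0, -1], [0, 0, 0]],
  ],
  gripper=0.4,
)

```text
time: 46.7
tool_pos: [0.4635, -0.0662, 0.2017]
tool_rot: [-3.141, 0.001, -3.141]
contact_force: [0.1, -0.5, -0.2]
opening: 0.064
grip_force: 0.0
```

```bash
cp m.py m2.py; python3 w.py w8 .464 -.066 .108; python3 - <<'E'
from h import *
p,d=read_camera("scene");cv2.imwrite("pics/end.png",cv2.resize(p[130:350,200:420],None,fx=2.6,fy=2.6,interpolation=2))
q=cloud(cal("scene"),d).reshape(-1,3)
for n,x,y,z in(("resin",.464,-.0665,.110),("buffer",.4607,-.1403,.092),("drop",.457,-.2143,.075),("vial",.454,-.288,.059)):
    h=q[(np.hypot(q[:,0]-x,q[:,1]-y)<.03)&(abs(q[:,2]-z)<.005)];print(n,len(h),h.mean(0).round(4),np.round(cv2.minEnclosingCircle(h[:,:2].astype(np.float32))[0],4))
E
```

```text
1153 mean [ 0.4625 -0.0651  0.1087] circ [array([ 0.4637, -0.0651]), np.float64(0.0159)]
[ 0.4635 -0.0662  0.2017] [-3.141e+00  1.000e-03 -3.141e+00] 46.7 cam [ 0.385 -0.066  0.359]
resin 118 [ 0.4606 -0.0667  0.1107] [ 0.4613 -0.0642]
buffer 64 [ 0.4582 -0.1408  0.0924] [ 0.4593 -0.1395]
drop 91 [ 0.4544 -0.2126  0.0754] [ 0.4552 -0.2115]
vial 128 [ 0.45   -0.2875  0.0596] [ 0.4512 -0.2864]
```

View pics/end.png

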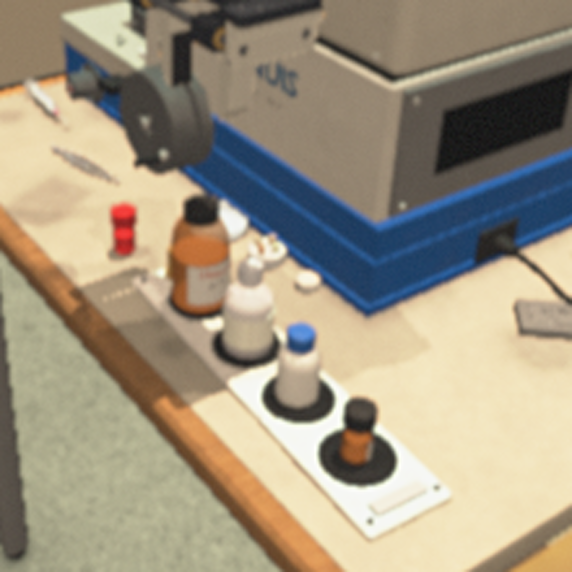

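All four bottles stand upright and centred on their pads in falling order from the post (crop: resin (200,255), buffer (248,315), drop (299,370), vial (358,435)). The gripper is clear, so I'm handing in.

```bash
python3 -c "
from cell import robot
print(robot.hand_in())"
```

```text
the job is handed in; nothing more can be done
None
```

The job is handed in at about 47 s of the 128 s allowed: all four bottles stand upright in falling height order from the brass post, each measured within about 3 mm of its pad's centre; the hand-in returned no verdict.

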